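Set up the test bench for a batch of control modules

ROBOT

A 7-joint arm with a two-finger parallel gripper is mounted at the origin on the work surface. World frame = base frame: x ahead of the robot, y to its left, z up, the work surface at z = 0. Lengths are in m, angles in rad, forces in N, time in s.
With the tool pointing down it reaches from about 0.425 to 0.95 m from the base axis. Payload 4.7 kg.
Tool frame: the origin (TCP) lies on the centre line of the jaws, within the pads' length; the fingertips stand robot.nose_length ahead of it and the grasp point (between the pads) lies 8 mm behind it (robot.nose_length is the distance from the TCP to the fingertips, in m); z points along the fingers, y is the line along which they close (so a half turn about z gives the same grasp; the last joint's range is limited). The gripper opens to 85 mm and grips with 20 to 120 N. Pads are 22 mm wide; open, the fingers measure 114 mm over their backs; the gripper's body (76 mm by 85 mm) begins 54 mm behind the grasp point. The pads swing forward as they close: fully open they stand 13 mm farther back than shut.
Start: joints at [1.269, 0.469, -0.049, 1.532, 0.024, 1.141, -0.082], TCP at [0.182, -0.65, 0.242] pointing down, gripper open.
Joint ranges: [-2.59, 2.59], [-0.33, 1.99], [-1.39, 1.29], [0.1, 2.45], [-1.04, 4.18], [0.21, 1.99], [-2.66, 2.66]. Speed limits (rad/s): [2.57, 2.57, 3.14, 3.14, 3.14, 3.14, 3.14].

INTERFACE

Orientations are given as [roll, pitch, yaw] about the fixed x, y, z axes, in that order (R = Rz(yaw) Ry(pitch) Rx(roll)).
In Python, from plant import robot gives the robot as it stands. Calls block until the motion is done:
- robot.goto(position, orientation): joint-space move of the TCP to a pose.
- robot.move_straight(position, vel=0.15, attitude=None, contact_N=None): straight line of the TCP; attitude=None keeps the orientation; vel is the mean speed in m/s. With contact_N (N) it stops when the force on the tool has changed by that much, and returns True; else False.
- robot.move_joints(angles): joint-space move.
- robot.grip(opening, strength=None): opening from 0.0 (shut) to 1.0 (fully open); strength is the grip in N (None keeps the last); returns when the fingers have stopped.
- robot.sleep(seconds).
- robot.inverse_kinematics(position, orientation): joint angles nearest the present ones, or None.
- robot.sense(): the state.
- robot.grab_frame(name): name is "scene" or "top" or "wrist"; returns a dict with "image" (480x640x3 uint8, red, green, blue), "range_z" (480x640 float32, m along the optical axis (not along the pixel's ray), 0 where there is no reading), "fx", "fy", "cx", "cy" (pixels), "R" (3x3) and "t" (3): a world point X has camera coordinates R X + t. Camera axes: x right, y down, z forward; pixel columns grow to the right and rows downward; lengths in m; the calibration is good to about 2 mm. A picture is of the moment at which its call begins.
A pose or a line that the arm cannot do raises robot.IKError and nothing moves.
- robot.close_job(): hands the job in; it is judged then, once.
The state is a dict: "t": time; "joint_pos": joint angles; "joint_velocities": joint speeds; "effort": joint torques, N m; "tcp_pos": TCP position; "tcp_rot": TCP orientation; "wrist_force": force on the tool from outside, world axes, zero at the start; "torque": the same for the moment, N m; "opening": opening from 0.0 (shut) to 1.0 (fully open); "gripper_force": force on a finger pad.
Only numpy, scipy, OpenCV 4.12 (cv2) and the standard library are available. Lean on these libraries where they do the work, as an engineer would, in place of code of your own. Each camera call takes 0.05 s, during which the arm holds its last target. There are 200 camera calls.

TASK

Get the test bench ready for the next batch: swap the two adapters, so that the tall square-necked one sits fully down in the tester's socket and the short round-necked one in the storage cradle's recess. Pick up the straightedge by its handle and push the loose modules with its edge, never with the fingers, into one straight row, standing square on the mat with their far faces just meeting the near edge of the white line, and lay the straightedge back lengthwise along the middle of its wooden rest. Leave the other things on the bench alone.

Things in the scene. Friction and masses are not known exactly. Their poses are not given: they have to be found in the camera images.
- mat: Thin black rubber mat fixed on the bench, 220 mm (x, away from the robot) by 440 mm (y, along the row), 3 mm thick; origin at the centre of its underside, x pointing away from the robot. A white line 6 mm wide runs across it along y; the line's near (robot-side) edge lies at mat x = +45 mm. The modules stand on it, all short of the line (robot side) at the start; the part beyond the line is bare at the start.
- mat_line (a point): Middle of the near edge of the mat's white line, on the mat's top face; same axes as the mat.
- rest: Low wooden block fixed on the bench between the mat and the robot, on which the straightedge lies: 56 mm (x) by 200 mm (y), 10 mm high; origin at the centre of its underside.
- straightedge: Loose aluminium straightedge, 0.4 kg: flat bar 40 mm wide (x), 400 mm long (y), 15 mm thick, straight pushing edges at x = +20 and -20 mm. A black upright handle block 18 mm (x) by 70 mm (y) stands on its middle and reaches 85 mm above the bar's underside, to be pinched across its 18 mm. Origin at the centre of the bar's underside, z up through the handle.
- tester_seat (a point): Centre of the flat floor of the round socket in the tester's top: socket 68 mm wide, 12 mm deep, its mouth 50 mm above the bench. The tester is a black box fixed on the bench, 130 by 130 mm round the socket (x, y from this point +-65 mm), with an 85 mm high display part behind, from x = +65 to +125 mm. It stands left or right of the mat. The short adapter sits here at the start.
- cradle_seat (a point): Centre of the flat floor of the round recess in the storage cradle, a pale wooden block fixed on the bench, 110 by 110 mm, 26 mm high: recess 68 mm wide, 12 mm deep, mouth 26 mm above the bench. It stands on the other side of the mat from the tester. The tall adapter sits here at the start.
- tall_adapter: Loose adapter, 0.3 kg: round steel flange 64 mm wide, 16 mm thick, under a square grey neck 34 by 34 mm (sides along its x and y) reaching 80 mm above its underside. Origin at the centre of its underside, z up.
- short_adapter: Loose adapter, 0.3 kg: round steel flange 64 mm wide, 16 mm thick, under a round grey neck 40 mm wide reaching 52 mm above its underside. Origin at the centre of its underside, z up.
- module1: Loose aluminium control module with fins on top, a plain box 60 by 60 mm (sides along its x and y), 30 mm high, about 0.2 kg, standing on the mat; origin at the centre of its underside, x roughly away from the robot. Three to five of the five modules are present.
- module2: Loose aluminium control module with fins on top, a plain box 60 by 60 mm (sides along its x and y), 30 mm high, about 0.2 kg, standing on the mat; origin at the centre of its underside, x roughly away from the robot. Three to five of the five modules are present.
- module3: Loose aluminium control module with fins on top, a plain box 60 by 60 mm (sides along its x and y), 30 mm high, about 0.2 kg, standing on the mat; origin at the centre of its underside, x roughly away from the robot. Three to five of the five modules are present.
- module4: Loose aluminium control module with fins on top, a plain box 60 by 60 mm (sides along its x and y), 30 mm high, about 0.2 kg, standing on the mat; origin at the centre of its underside, x roughly away from the robot. Three to five of the five modules are present.
- module5: Loose aluminium control module with fins on top, a plain box 60 by 60 mm (sides along its x and y), 30 mm high, about 0.2 kg, standing on the mat; origin at the centre of its underside, x roughly away from the robot. Three to five of the five modules are present.
- spray_can: Bystander, to be left alone: yellow spray can, 60 mm wide, 170 mm high; origin under it.
- water_bottle: Bystander, to be left alone: clear bottle, 64 mm wide, 190 mm high; origin under it.
- tape_roll: Bystander, to be left alone: blue roll of tape lying flat, 90 mm wide, 25 mm high; origin under it.
- cup: Bystander, to be left alone: orange cup, 72 mm wide, 80 mm high; origin under it.
- screwdriver: Bystander, to be left alone: screwdriver lying on the bench; origin under it.
- multimeter: Bystander, to be left alone: yellow multimeter lying flat, 140 by 75 mm, 35 mm high; origin under it.
Things that resemble listed ones, but are neither listed nor needed, are in the scene too. Leave any orange look-alike of the part that bears cradle_seat alone. What is shaped like the short_adapter but pink or purple is not meant.

How it is judged:
By the outcome, as a careful person would: the job done as asked, in the order asked, and still so for the second after the job is handed in, with the robot touching nothing.
Of module1, module2, module3, module4, module5 only 3 to 5 are there at a start; the rules pass over those that are not, and their reading is None.
At some moment in a run one of module1, module2, module3, module4, module5 may be knocked a few centimetres aside while the robot is not near it.
It also fails if it takes over 210 s, if anything falls off the work surface, if the arm or the gripper's body presses on something with over 40 N, if the wrist force passes 120 N, or if a joint passes its speed limit or range.

## Working session

There is one attempt and no reset: what is moved stays moved. The work goes in short steps, each a Python script; the robot and the scene stay as the last script left them, time stands still between calls to the robot, and variables do not carry over. Pictures are saved under pics/ and viewed, at most 14 in all, crops included, and the job is handed in when it is done.

```bash
mkdir -p pics; ls; python3 - <<'E'
from plant import robot
import cv2,numpy as np,pickle
print(robot.nose_length, robot.sense())
for n in ["top","scene"]:
    f=robot.grab_frame(n); pickle.dump(f,open(f"pics/{n}0.pkl","wb"))
    cv2.imwrite(f"pics/{n}0.png",f["image"][:,:,::-1])
    print(n,f["fx"],f["cx"],f["cy"],f["R"].round(3).tolist(),f["t"], (f["range_z"]>0).mean())
E
```

```text
pics
0.011 {'t': 0.0, 'joint_pos': array([ 1.269101  ,  0.4694582 , -0.04857463,  1.53368595,  0.02409512,
        1.14099718, -0.08230634]), 'joint_velocities': array([-1.00377592e-04, -6.45594334e-04,  1.39415412e-03, -7.83054021e-05,
       -4.08731338e-04,  6.22817113e-04, -4.93525092e-04]), 'effort': array([-8.49130229e-04, -5.10310936e+01, -4.68611741e-02, -2.37708592e+01,
        1.07047748e-02,  7.56835914e-03, -1.55870248e-05]), 'tcp_pos': array([ 0.18171165, -0.64950108,  0.24125341]), 'tcp_rot': array([-3.13963084e+00,  7.66527443e-05,  2.72800347e-01]), 'wrist_force': array([0.09493425, 0.02888492, 1.12802125]), 'torque': array([-0.00041854, -0.00451896, -0.00055989]), 'gripper_force': 0.0, 'opening': 1.000968295468485}
top 578.8550256362659 319.590933369109 227.83495004060063 [[-0.028, -1.0, 0.011], [-0.998, 0.027, -0.061], [0.06, -0.013, -0.998]] [-0.06683414  0.54951082  1.57271458] 0.996025390625
scene 498.91359504433206 322.6595159156333 243.52333929217264 [[-0.496, 0.868, -0.017], [0.686, 0.38, -0.62], [-0.532, -0.319, -0.784]] [ 0.31828712 -0.34483116  1.44881805] 0.9961263020833333
```

View pics/top0.png

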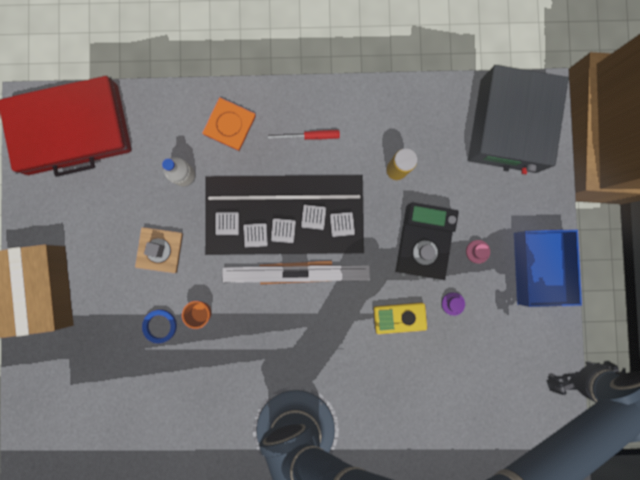

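View pics/scene0.png

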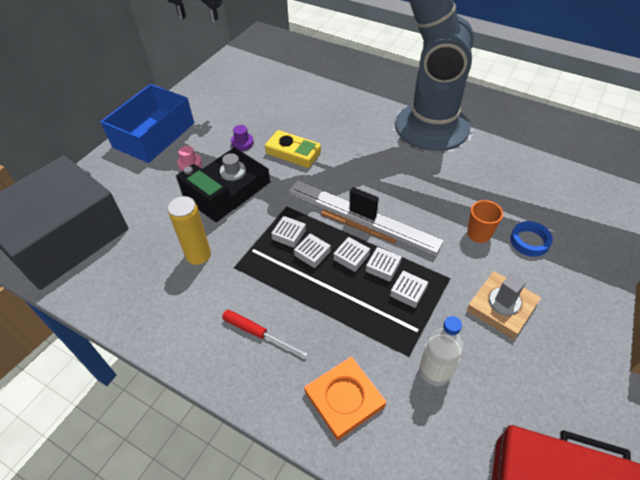

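The top view shows the tester at (426,240) with the short grey adapter at (425,252). The cradle is at (159,250) with the tall adapter, five modules lie around (227..343, 215..236), and the straightedge is at (295,273).

Look-alikes:
- **Short adapter:** pink at (480,252) and purple at (453,303). I choose the grey one in the tester.
- **Cradle:** orange at (229,123). I choose the pale wooden one.

Next I measure using depth.

```bash
cat > h.py <<'E'
from plant import robot
import cv2,numpy as np
def world(f):
    """world xyz of every pixel from the range image"""
    z=f["range_z"].astype(float); v,u=np.indices(z.shape)
    c=np.stack([(u-f["cx"])/f["fx"]*z,(v-f["cy"])/f["fy"]*z,z],-1)
    return (c-f["t"])@f["R"]
def cast(f,uv,h):
    """pixels -> world points on plane z=h"""
    uv=np.atleast_2d(uv).astype(float)
    d=np.c_[(uv[:,0]-f["cx"])/f["fx"],(uv[:,1]-f["cy"])/f["fy"],np.ones(len(uv))]@f["R"]
    o=-f["R"].T@f["t"]
    return o+d*((h-o[2])/d[:,2])[:,None]
def blobs(f,mask,h,amin=20):
    """components of mask -> (center xy, size, angle of x side in deg within +-45, area px, pix)"""
    n,l,s,c=cv2.connectedComponentsWithStats(mask.astype(np.uint8),connectivity=4)
    out=[]
    for i in range(1,n):
        if s[i,4]<amin: continue
        v,u=np.nonzero(l==i)
        q=np.concatenate([np.c_[u+a,v+b] for a in(-.5,.5) for b in(-.5,.5)])
        P=cast(f,q,h)[:,:2]
        (cx,cy),(w,hh),a=cv2.minAreaRect((P*1000).astype(np.float32))
        if a>45: a-=90; w,hh=hh,w
        out.append((round(cx/1000,4),round(cy/1000,4),round(w,1),round(hh,1),round(a,1),int(s[i,4]),c[i].round().astype(int).tolist()))
    return out
def save(f,name): cv2.imwrite(f"pics/{name}.png",f["image"][:,:,::-1])
E
python3 - <<'E'
from h import *; import pickle
f=pickle.load(open("pics/top0.pkl","rb")); W=world(f); Z=W[...,2]; X=W[...,0];Y=W[...,1]
hsv=cv2.cvtColor(f["image"],cv2.COLOR_RGB2HSV); V=hsv[...,2];S=hsv[...,1];H=hsv[...,0]
u,v=np.meshgrid(range(640),range(480))
box=lambda a,b,c,d:(u>=a)&(u<=b)&(v>=c)&(v<=d)
print("bench z",np.median(Z[box(100,140,330,400)]),Z[box(100,140,360,400)].std())
p=lambda n,m,h,a=20:print(n,*blobs(f,m,h,a),sep="\n  ")
mat=box(195,375,165,260)
p("modules",mat&(Z>.02),.033)
p("mat dark",mat&(V<60)|mat&(Z>.02)|mat&(V>150),.003,2000)
p("line",box(205,365,190,203)&(V>130),.003)
p("bar",box(210,380,255,290)&(Z>.017)&(Z<.04),.025)
p("handle",box(210,380,255,290)&(Z>.06),.095)
p("rest wood",box(210,380,255,290)&(S>90)&(H<25),.010,5)
p("cradle",box(120,190,220,280)&(Z>.018),.026)
p("tall neck",box(120,190,220,280)&(Z>.075),.094)
p("tall flange",box(120,190,220,280)&(S<60)&(Z>.02)&(Z<.05),.03)
p("tester",box(390,470,195,285)&(Z>.04)&(Z<.06),.05)
p("tester all",box(390,470,195,285)&(Z>.035),.05)
p("short neck",box(390,465,225,285)&(Z>.075),.09)
E
```

```text
bench z -0.0006902557199400156 0.12344850147938422
modules
  (0.5774, -0.0651, 63.9, 62.9, -7.9, 491, [313, 217])
  (0.5665, 0.1693, 63.0, 62.4, -1.1, 512, [227, 223])
  (0.5559, -0.1421, 63.9, 63.1, 3.9, 493, [342, 224])
  (0.5428, 0.0184, 63.7, 62.9, -6.5, 493, [283, 230])
  (0.5319, 0.0941, 62.6, 62.4, -1.3, 500, [255, 235])
mat dark
  (0.5895, 0.0145, 216.9, 437.2, -1.2, 9958, [287, 215])
line
  (0.6368, 0.0154, 11.6, 422.0, -1.0, 485, [284, 197])
bar
  (0.4252, -0.0146, 42.7, 399.8, -0.7, 1920, [296, 273])
handle
  (0.4257, -0.0137, 20.7, 70.2, -1.6, 194, [295, 274])
rest wood
  (0.4511, -0.0145, 12.6, 195.2, 0.8, 172, [303, 263])
  (0.4005, 0.0677, 2.7, 32.9, -1.6, 12, [266, 283])
cradle
  (0.4997, 0.3582, 112.6, 115.4, -9.7, 1622, [158, 250])
tall neck
  (0.4992, 0.3562, 37.5, 41.8, -16.5, 193, [152, 249])
tall flange
  (0.4976, 0.3541, 68.7, 60.1, -8.7, 255, [161, 250])
tester
  (0.4773, -0.3622, 141.1, 134.9, -11.4, 2127, [424, 252])
tester all
  (0.5031, -0.3708, 199.3, 142.8, -11.3, 3576, [427, 240])
short neck
  (0.5343, -0.388, 18.4, 105.4, -1.5, 154, [442, 227])
  (0.4721, -0.3605, 39.3, 44.6, -1.6, 190, [427, 252])
```

```bash
python3 - <<'E'
import cv2
i=cv2.imread("pics/top0.png"); 
a=cv2.resize(i[200:300,110:380],None,fx=2.9,fy=2.9); b=cv2.resize(i[195:290,380:510],None,fx=2.9,fy=2.9)
import numpy as np
c=np.zeros((a.shape[0]+b.shape[0],a.shape[1],3),np.uint8); c[:a.shape[0]]=a; c[a.shape[0]:,:b.shape[1]]=b
cv2.imwrite("pics/crop0.png",c)
E
```

```text
(no output)
```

View pics/crop0.png

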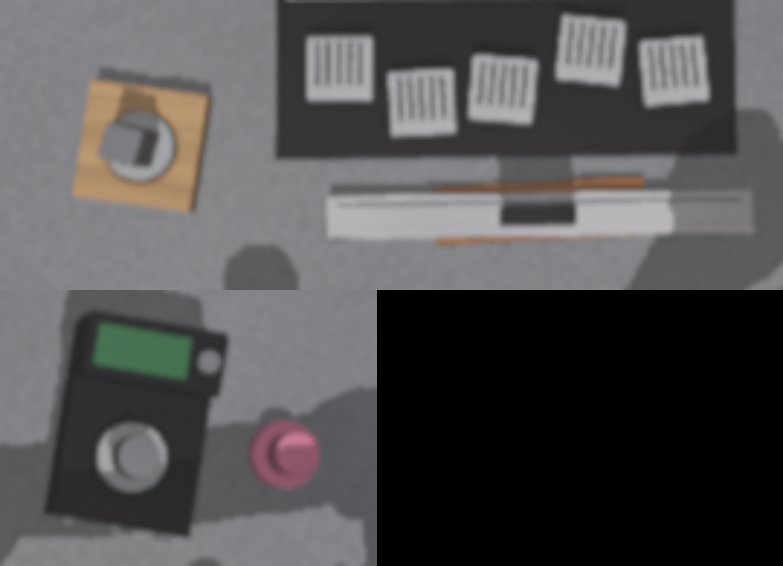

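The crop confirms the grey round neck in the tester (crop 135,455), the pink one standing apart (285,455), and the tall grey square neck in the pale cradle (crop 125,145). I'll go above the cradle and look from close by.

```bash
python3 - <<'E'
from h import *; import pickle
robot.goto([.49,.355,.30],[np.pi,0,-0.2])
f=robot.grab_frame("wrist"); pickle.dump(f,open("pics/w1.pkl","wb")); save(f,"w1")
print(robot.sense()["t"],f["fx"],-f["R"].T@f["t"])
W=world(f);Z=W[...,2]
print(np.percentile(Z,[1,50,90,99]))
for lo,hi,h in((.085,.12,.094),(.018,.035,.026)): print(h,blobs(f,(Z>lo)&(Z<hi),h,300))
E
```

```text
3.8083 334.61751480530285 [0.56226423 0.33801729 0.43242884]
[-0.00094897  0.00237319  0.36936303  0.38819264]
0.094 [(0.4978, 0.3586, 36.3, 34.9, -16.2, 1098, [309, 212]), (0.435, 0.6453, 162.6, 85.0, 6.6, 3537, [86, 302])]
0.026 [(0.7393, 0.5916, 12.0, 93.3, 11.4, 885, [47, 22]), (0.5405, 0.0187, 62.5, 73.0, -6.2, 3243, [597, 103]), (0.5641, 0.1706, 62.6, 66.8, -1.2, 2886, [460, 110]), (0.5297, 0.0942, 62.6, 70.1, 1.6, 2838, [529, 127]), (0.497, 0.3594, 111.8, 110.7, -9.6, 6668, [310, 198]), (0.4249, 0.0776, 43.5, 224.9, -0.7, 5240, [536, 214]), (0.4338, 0.6124, 168.9, 15.5, 5.5, 1045, [129, 282]), (0.2937, 0.3602, 94.4, 89.5, -11.5, 1659, [338, 343])]
```

View pics/w1.png

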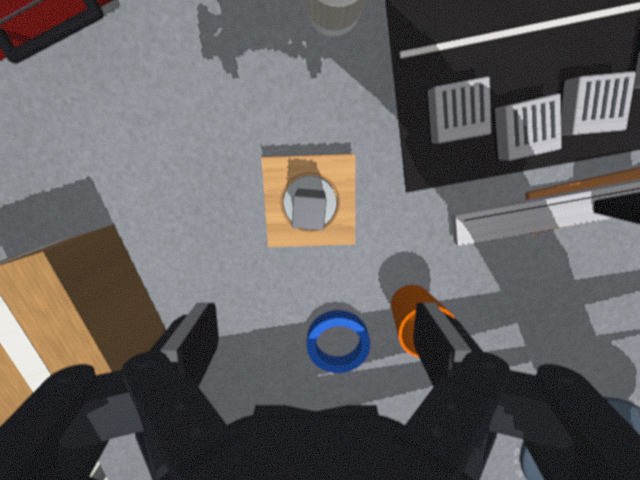

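The wrist view shows the tall neck at (309,212), centred in the pale cradle. I'll pick it, park it on free bench, then look at the tester.

```bash
python3 - <<'E'
from h import *; import pickle
D=np.pi; y=-0.283
robot.goto([.4978,.3586,.14],[D,0,y]); robot.move_straight([.4978,.3586,.066],vel=.1)
robot.grip(0,60); s=robot.sense(); print(s["opening"],s["gripper_force"],s["tcp_pos"])
robot.move_straight([.4978,.3586,.15],vel=.12)
robot.move_straight([.59,.47,.11],vel=.2)
print(robot.move_straight([.59,.47,.050],vel=.05,contact_N=4),robot.sense()["tcp_pos"])
robot.grip(1.0)
robot.move_straight([.59,.47,.15]); robot.move_straight([.55,.40,.30],vel=.25)
robot.goto([.47,-.361,.30],[D,0,-.2])
f=robot.grab_frame("wrist"); pickle.dump(f,open("pics/w2.pkl","wb")); save(f,"w2")
W=world(f);Z=W[...,2]
print(robot.sense()["t"],-f["R"].T@f["t"])
for lo,hi,h in((.0865,.12,.09),(.042,.062,.05)): print(h,blobs(f,(Z>lo)&(Z<hi),h,200))
E
```

```text
0.39099604883052863 59.5932412147522 [0.49807704 0.35895637 0.06652923]
True [0.58967575 0.4699666  0.05254578]
13.6667 [ 0.54262276 -0.37623963  0.43220806]
0.09 [(0.6767, -0.2962, 9.0, 41.2, -11.4, 377, [197, 4]), (0.5653, -0.3698, 38.8, 87.0, -11.3, 2901, [305, 120]), (0.4197, -0.6569, 202.2, 80.3, 0.9, 1989, [584, 205]), (0.5538, -0.4286, 21.7, 22.9, 17.7, 400, [368, 120]), (0.4703, -0.3635, 40.4, 39.7, -11.3, 1106, [317, 216]), (0.4223, -0.0152, 22.3, 77.8, -0.7, 977, [28, 316])]
0.05 [(0.6792, -0.3031, 18.9, 54.0, 3.9, 405, [221, 17]), (0.4167, -0.6227, 207.5, 16.8, -0.3, 1949, [546, 200]), (0.4696, -0.363, 128.7, 131.5, -11.3, 10987, [317, 206]), (0.4692, -0.5156, 40.6, 43.7, -19.1, 1056, [450, 184]), (0.3232, -0.6946, 14.1, 80.1, -0.2, 559, [606, 273]), (0.4226, -0.0151, 24.3, 82.6, -1.4, 414, [61, 295]), (0.3291, -0.4416, 44.7, 41.8, -11.3, 794, [400, 306])]
```

View pics/w2.png

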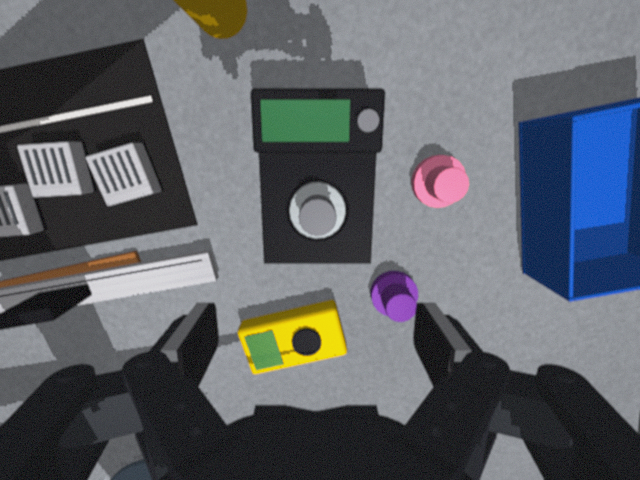

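The wrist view shows the grey round neck at (317,216) in the tester, with pink at (440,182) and purple at (395,296) kept clear. Next I move the short adapter to the cradle.

```bash
cat >> h.py <<'E'
def insert(xy,zseat,n=4,depth=.0035):
    """lower to TCP height zseat; if stopped early on the rim, hunt in a small spiral"""
    x,y=xy
    for k in range(14):
        a=2.4*k; r=.0009*np.sqrt(k)
        robot.move_straight([x+r*np.cos(a),y+r*np.sin(a),zseat+.016],vel=.08)
        hit=robot.move_straight([x+r*np.cos(a),y+r*np.sin(a),zseat-.003],vel=.04,contact_N=n)
        z=robot.sense()["tcp_pos"][2]; print("insert",k,hit,z-zseat)
        if z<zseat+depth: return True
    return False
E
python3 - <<'E'
from h import *; import pickle
D=np.pi; y=-0.197
p=[.4703,-.3635]
robot.goto(p+[.15],[D,0,y]); robot.move_straight(p+[.070],vel=.1)
robot.grip(0,60); s=robot.sense(); print(s["opening"],s["gripper_force"],s["tcp_pos"])
robot.move_straight(p+[.16],vel=.12); robot.move_straight([.45,-.33,.30],vel=.25)
robot.goto([.49,.358,.20],[D,0,-.17])
robot.move_straight([.497,.3594,.07],vel=.15)
ok=insert([.497,.3594],.046)
print(ok)
if ok:
    robot.grip(1.0); robot.move_straight([.497,.3594,.15])
    robot.goto([.52,.42,.30],[D,0,-.283])
    f=robot.grab_frame("wrist"); pickle.dump(f,open("pics/w3.pkl","wb")); save(f,"w3")
    Z=world(f)[...,2]
    for lo,hi,h in((.055,.075,.066),(.076,.10,.08),(.018,.035,.026)): print(h,blobs(f,(Z>lo)&(Z<hi),h,300))
print(robot.sense()["t"])
E
```

```text
0.45030240432805024 60.33899366855621 [ 0.47071212 -0.36347139  0.07065671]
insert 0 True 0.0006762092134661446
True
0.066 [(0.7228, 0.5949, 41.5, 198.9, 11.6, 3505, [89, 54]), (0.68, 0.3038, 19.3, 56.7, -29.6, 428, [381, 19]), (0.4972, 0.3586, 42.0, 40.8, -0.7, 1024, [372, 216]), (0.4736, 0.6913, 78.4, 166.2, 4.8, 885, [141, 287]), (0.351, 0.2588, 28.7, 61.6, 20.7, 431, [478, 307]), (0.3081, 0.2387, 42.2, 63.4, 33.4, 720, [504, 335]), (0.3325, 0.6011, 79.2, 15.3, 5.5, 419, [220, 385])]
0.08 [(0.763, 0.6006, 58.7, 163.6, 10.7, 6350, [46, 30]), (0.6791, 0.2983, 17.5, 56.8, -18.1, 597, [390, 12]), (0.5881, 0.4686, 33.8, 35.4, -16.2, 1132, [249, 164]), (0.4704, 0.7018, 81.0, 179.5, 5.0, 1224, [130, 295]), (0.3285, 0.2462, 77.2, 61.9, 33.0, 647, [503, 326]), (0.3267, 0.6067, 83.3, 18.9, 6.0, 556, [215, 397])]
0.026 [(0.7572, 0.503, 9.9, 56.2, 10.7, 411, [172, 12]), (0.7397, 0.5881, 10.0, 94.0, 11.4, 686, [107, 54]), (0.5358, 0.0828, 74.7, 95.2, 1.7, 4078, [597, 111]), (0.5639, 0.1709, 62.4, 69.4, -1.3, 3010, [515, 107]), (0.7196, 0.6892, 10.7, 86.4, 9.7, 501, [36, 100]), (0.4971, 0.3588, 112.2, 111.5, -9.6, 6720, [366, 206]), (0.4258, 0.1142, 44.3, 154.2, -0.7, 4207, [576, 209]), (0.48, 0.6178, 89.6, 33.8, 22.2, 467, [176, 276]), (0.3021, 0.2374, 22.6, 50.8, 29.1, 323, [487, 320]), (0.2938, 0.3707, 95.3, 72.4, -1.0, 1256, [391, 349])]
23.6583
```

```bash
python3 - <<'E'
from h import *; import pickle
D=np.pi; y=-0.283
p=[.5885,.4690]
robot.goto(p+[.14],[D,0,y]); robot.move_straight(p+[.053],vel=.1)
robot.grip(0,60); s=robot.sense(); print(s["opening"],s["gripper_force"],s["tcp_pos"])
robot.move_straight(p+[.16],vel=.15); robot.move_straight([.54,.38,.30],vel=.25)
robot.goto([.46,-.361,.24],[D,0,-.197])
q=[.4698,-.3633]
robot.move_straight(q+[.112],vel=.15)
ok=insert(q,.091)
print(ok)
if ok:
    robot.grip(1.0); robot.move_straight(q+[.19])
    robot.goto([.46,-.33,.30],[D,0,-.2])
    f=robot.grab_frame("wrist"); pickle.dump(f,open("pics/w4.pkl","wb")); save(f,"w4")
    W=world(f);Z=W[...,2]
    for lo,hi,h in((.105,.13,.118),(.042,.062,.05)): print(h,blobs(f,(Z>lo)&(Z<hi),h,300))
    d=(abs(W[...,0]-.47)<.015)&(abs(W[...,1]+.3635)<.012)&(Z>.1)&(Z<.14); print("neck top",np.median(Z[d]),d.sum())
print(robot.sense()["t"])
f=robot.grab_frame("top"); pickle.dump(f,open("pics/top1.pkl","wb")); Z=world(f)[...,2]
u,v=np.meshgrid(range(640),range(480))
print(*blobs(f,(Z>.02)&(Z<.05)&(u>195)&(u<375)&(v>150)&(v<260),.033,100),sep="\n")
E
```

```text
0.3891583721436632 59.68779981136322 [0.58870565 0.46929235 0.05351587]
insert 0 True 0.0002528950813149161
True
0.118 [(0.4706, -0.3641, 35.3, 35.3, -11.4, 1328, [348, 205])]
0.05 [(0.4175, -0.6231, 205.5, 18.5, -0.6, 2248, [575, 185]), (0.4701, -0.3632, 130.0, 131.5, -11.4, 11261, [342, 190]), (0.4691, -0.5155, 40.4, 44.3, -14.2, 1123, [476, 169]), (0.3232, -0.6801, 13.5, 44.2, -0.9, 307, [621, 262]), (0.4231, -0.0151, 23.6, 81.9, -2.9, 377, [81, 283]), (0.3317, -0.4415, 39.4, 42.3, 0.2, 699, [423, 291])]
neck top 0.11875419583231832 799
33.9417
(0.5773, -0.065, 64.2, 62.6, -7.9, 490, [313, 217])
(0.5665, 0.1694, 62.6, 62.8, -1.5, 505, [227, 223])
(0.5557, -0.1422, 64.1, 62.9, 4.0, 490, [342, 224])
(0.5428, 0.0184, 63.7, 62.9, -6.5, 489, [283, 230])
(0.5319, 0.0941, 62.6, 62.4, -1.3, 500, [255, 235])
```

View pics/w4.png

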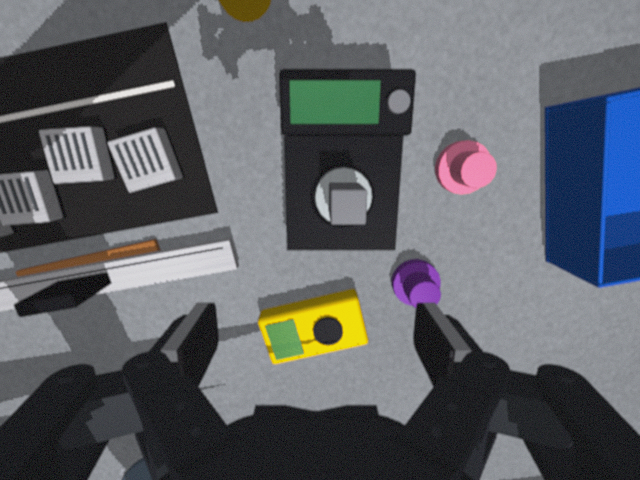

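The tall neck is seated at (347,203), with its top at 118 mm as expected. Now a close look at the mat, line, rest and straightedge.

```bash
cat >> h.py <<'E'
def edge(f,rng,pred,n=60):
    """subpixel crossing of grey level along world x at many y (plane h): returns x(y)=a+b*y fit"""
    h,x0,x1,y0,y1=rng; g=cv2.cvtColor(f["image"],cv2.COLOR_RGB2GRAY).astype(np.float32)
    P=[]
    xs=np.linspace(x0,x1,200)
    for y in np.linspace(y0,y1,n):
        c=np.c_[xs,np.full(200,y),np.full(200,h)]@f["R"].T+f["t"]
        m=np.c_[c[:,0]/c[:,2]*f["fx"]+f["cx"],c[:,1]/c[:,2]*f["fy"]+f["cy"]].astype(np.float32)
        s=cv2.remap(g,m[:,:1],m[:,1:],cv2.INTER_LINEAR).ravel()
        x=pred(xs,s)
        if x is not None: P.append((y,x))
    P=np.array(P)
    if len(P)<5: return None
    for _ in range(3):
        b,a=np.polyfit(P[:,0],P[:,1],1); r=abs(P[:,1]-a-b*P[:,0]); P=P[r<=max(.0015,2.5*np.median(r))]
    return a,b,len(P),r.std()
def rise(xs,s):
    d=np.diff(s); i=d.argmax(); lo,hi=s[max(0,i-30):i].min() if i else 0,s[i:i+30].max()
    if hi-lo<40: return None
    k=np.nonzero(s[max(0,i-30):i+30]>(lo+hi)/2)[0][0]+max(0,i-30); return xs[k]
def fall(xs,s):
    x=rise(-xs[::-1],s[::-1]); return None if x is None else -x
def look(tag,pos=(.48,.015,.40)):
    import pickle
    robot.goto(list(pos),[np.pi,0,0]); robot.sleep(.2)
    f=robot.grab_frame("wrist"); pickle.dump(f,open(f"pics/{tag}.pkl","wb")); save(f,tag); return f
def modules(f):
    W=world(f); Z=W[...,2]
    m=(Z>.024)&(Z<.045)&(W[...,0]>.49)&(W[...,0]<.72)&(abs(W[...,1]-.015)<.25)
    return blobs(f,m,.033,300)
E
python3 - <<'E'
from h import *
f=look("w5"); print(robot.sense()["t"])
print("line near",edge(f,(.003,.615,.639,-.15,.18),rise)," far",edge(f,(.003,.63,.655,-.15,.18),fall))
for tag in ["w5"]:
    print(*modules(f),sep="\n")
W=world(f);Z=W[...,2]; R=(W[...,0]>.36)&(W[...,0]<.49)&(abs(W[...,1])<.24)
print("handle",blobs(f,R&(Z>.08)&(Z<.12),.095,100))
print("bar",blobs(f,R&(Z>.018)&(Z<.04),.025,300))
hsv=cv2.cvtColor(f["image"],cv2.COLOR_RGB2HSV)
print("wood",blobs(f,R&(hsv[...,1]>90)&(hsv[...,0]<25),.010,30))
for y in(1.5708,-1.5708): print(y,robot.inverse_kinematics([.426,-.014,.10],[np.pi,0,y]),robot.inverse_kinematics([.555,.015,.1],[np.pi,0,y]))
E
```

```text
35.5917
line near (np.float64(0.6302283024661306), np.float64(0.01767765803683137), 60, np.float64(9.492397662483912e-05))  far (np.float64(0.6378976789062052), np.float64(0.01731833534288323), 60, np.float64(0.00010698753845733883))
(0.5746, -0.0648, 62.1, 62.1, -7.8, 1943, [370, 127])
(0.564, 0.1692, 61.3, 63.6, -1.3, 1939, [205, 135])
(0.5531, -0.1416, 61.7, 63.0, 3.9, 1899, [423, 142])
(0.5403, 0.0183, 61.7, 61.4, -6.6, 1789, [312, 152])
(0.53, 0.0933, 61.6, 62.3, 1.4, 1788, [260, 160])
handle [(0.4251, -0.0139, 22.7, 69.9, -0.1, 754, [335, 242])]
bar [(0.423, -0.0136, 43.4, 401.4, -0.7, 5789, [332, 229])]
wood [(0.4481, -0.0125, 16.1, 199.9, -0.1, 928, [338, 213])]
1.5708 [-0.69952457  0.33828934  0.76477371  2.27023515 -0.38461724  0.65911179
  0.34585066] [-0.56321358  0.50283154  0.60758272  1.98114998 -0.40281396  0.77792986
  0.27870139]
-1.5708 [-0.94104413  0.48140867  1.12234599  2.27909931 -0.65557883  0.75382843
 -2.49816192] [-0.77712836  0.61700853  0.93515054  1.99156638 -0.65658258  0.8675501
 -2.62093006]
```

View pics/w5.png

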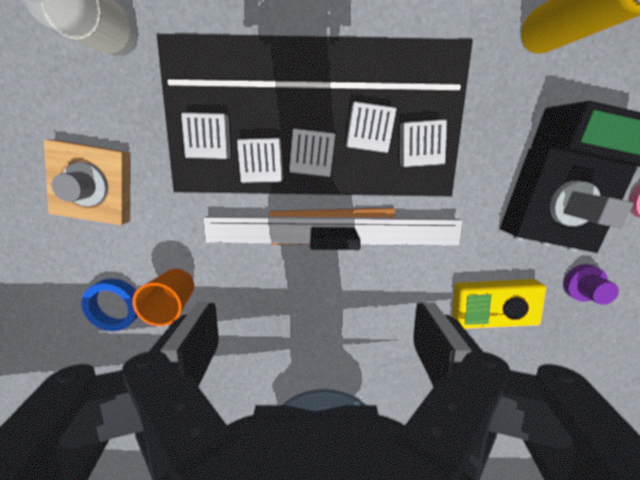

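All five modules (205,135)…(423,142) are short of the line, which is near row 85. The bar lies on the rest, with its handle at (335,240). Now grasp the handle and push until about 6 mm short, then retreat and look.

```bash
cat >> h.py <<'E'
H0=.052-.010   # TCP above bar underside
def yaw(deg): return [np.pi,0,np.pi/2+np.deg2rad(deg)]
E
python3 - <<'E'
from h import *
p=[.4245,-.0139]
robot.goto(p+[.17],yaw(-.7)); robot.move_straight(p+[.052],vel=.1)
robot.grip(0,110); s=robot.sense(); print(s["opening"],s["gripper_force"],s["tcp_pos"],s["tcp_rot"])
x,y=s["tcp_pos"][:2]
robot.move_straight([x,y,.056],vel=.05)
s=robot.sense(); print(s["wrist_force"],s["torque"])
robot.move_straight([x,.0145,.056],vel=.1,attitude=yaw(-1.01))
c=lambda d:[.5515+.0176*.0145-d,.0145+.0176*d,.056]
robot.move_straight(c(.075),vel=.1)
print(robot.move_straight(c(.006),vel=.05,contact_N=40)); s=robot.sense(); print(s["tcp_pos"],s["wrist_force"])
robot.move_straight(c(.05),vel=.1)
robot.move_straight([.42,-.03,.40],vel=.2)
import pickle; robot.sleep(.2)
f=robot.grab_frame("wrist"); pickle.dump(f,open("pics/w6.pkl","wb")); save(f,"w6")
print(*modules(f),sep="\n"); print(robot.sense()["t"])
print("line near",edge(f,(.003,.615,.639,-.1,.18),rise)," far",edge(f,(.003,.63,.655,-.1,.18),fall))
f=robot.grab_frame("top"); pickle.dump(f,open("pics/top2.pkl","wb"))
E
```

```text
0.1982475698359069 107.04759478569031 [ 0.42418702 -0.01377772  0.05205432] [-3.14094009e+00 -4.67174563e-04  1.55858936e+00]
[ 0.20057394  0.21561319 -3.82801598] [-0.0229929   0.02701044  0.05953793]
False
[0.54456209 0.01463516 0.05518587] [-6.16873322 -3.63301857 -2.02753953]
(0.5938, 0.1728, 64.3, 61.1, -1.0, 2514, [447, 37])
(0.5925, 0.094, 64.1, 60.0, -1.0, 2114, [440, 102])
(0.591, 0.0165, 64.3, 60.3, -1.0, 1849, [434, 160])
(0.5845, -0.1173, 72.6, 121.4, -0.6, 2946, [423, 247])
44.8333
line near (np.float64(0.6303813240033057), np.float64(0.01817666896847183), 41, np.float64(0.0003944573941120731))  far (np.float64(0.6379105814003665), np.float64(0.016536135007591105), 60, np.float64(0.00011327587448569446))
```

View pics/w6.png

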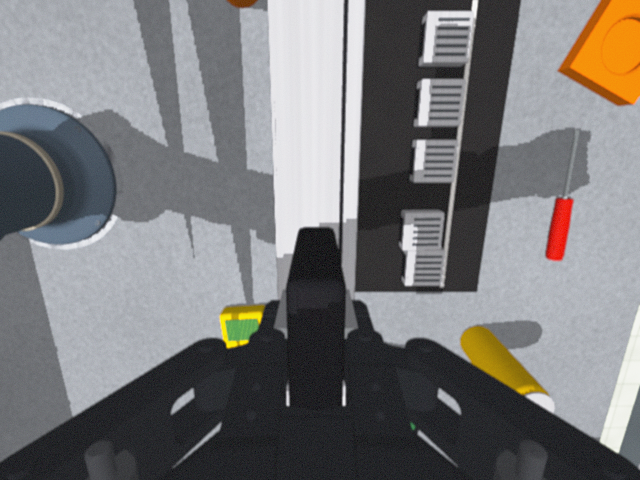

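In the picture three modules, at (447,37), (440,102) and (434,160), stand square. The pair at (422,230)/(425,268) now touches, so module 4 was knocked back towards module 5. It is still in the bar's reach. I measure the in-view gap to the line, then finish the push.

```bash
cat >> h.py <<'E'
def gaps(f,ys,near=(.630,.0177)):
    """gap (mm) of each module's far top edge to the line's near edge, same image"""
    out=[]
    for y in ys:
        e=edge(f,(.033,.575+.0176*y,.65+.0176*y,y-.02,y+.02),lambda xs,s:fallfar(xs,s),15)
        out.append(None if e is None else (round(y,3),round(1000*(near[0]+near[1]*y-e[0]-e[1]*y),2),round(np.degrees(-e[1]),1)))
    return out
def fallfar(xs,s):
    d=cv2.GaussianBlur(s.reshape(1,-1),(1,1),0).ravel(); k=np.nonzero(d<60)[0]   # first black mat beyond the top
    if not len(k): return None
    hi=s[:k[0]][-30:].max(); lo=s[k[0]:k[0]+10].min(); j=np.nonzero(s[:k[0]+1]>(hi+lo)/2)[0]
    return xs[j[-1]] if len(j) else None
E
python3 - <<'E'
from h import *; import pickle
f=pickle.load(open("pics/w6.pkl","rb"))
g=cv2.cvtColor(f["image"],cv2.COLOR_RGB2GRAY).astype(np.float32)
for y in(.1728,.094,.0165):
    xs=np.arange(.56,.66,.002); c=np.c_[xs,np.full(len(xs),y),np.full(len(xs),.033)]@f["R"].T+f["t"]
    m=np.c_[c[:,0]/c[:,2]*f["fx"]+f["cx"],c[:,1]/c[:,2]*f["fy"]+f["cy"]].astype(np.float32)
    print(y,m[0],m[-1],cv2.remap(g,m[:,:1],m[:,1:],1).ravel().astype(int).tolist())
W=world(f); Z=W[...,2]
for y in(.1728,.094,.0165,-.08,-.12,-.15):
    d=(abs(W[...,1]-y)<.012)&(Z>.028)&(Z<.04)&(W[...,0]>.5)&(W[...,0]<.65); X=W[...,0][d]; print(y,d.sum(),X.min() if d.any() else 0,X.max() if d.any() else 0)
E
```

```text
0.1728 [420.69357   38.057487] [495.68674  36.51793] [29, 30, 100, 189, 231, 231, 232, 231, 223, 166, 125, 99, 94, 96, 95, 95, 94, 90, 91, 90, 89, 88, 85, 84, 85, 82, 80, 84, 81, 81, 104, 146, 191, 189, 127, 55, 50, 52, 50, 49, 44, 50, 49, 51, 53, 49, 47, 47, 50, 49]
0.094 [416.50632 102.91905] [487.7909  101.55695] [32, 83, 165, 223, 233, 231, 232, 230, 216, 144, 91, 78, 78, 80, 77, 81, 79, 78, 79, 82, 80, 80, 79, 78, 78, 78, 78, 77, 79, 93, 139, 158, 172, 151, 79, 50, 47, 50, 48, 48, 49, 47, 47, 47, 49, 50, 52, 48, 49, 47]
0.0165 [412.77213 160.76248] [480.7505  159.54974] [63, 149, 214, 230, 231, 230, 230, 218, 168, 109, 92, 97, 95, 96, 93, 96, 99, 98, 100, 98, 98, 102, 101, 103, 103, 100, 100, 104, 108, 134, 153, 166, 168, 110, 42, 34, 34, 36, 36, 32, 33, 37, 38, 34, 36, 37, 30, 29, 36, 39]
0.1728 977 0.5650900684338275 0.6256845995138425
0.094 831 0.5633788377163613 0.6243926617030561
0.0165 725 0.5618716644887412 0.6225460963303362
-0.08 602 0.5517810473088932 0.6125630547394401
-0.12 548 0.5520605890531306 0.6202322995177982
-0.15 540 0.5588600877645378 0.6201583444481875
```

```bash
python3 - <<'E'
from h import *; import pickle
f=pickle.load(open("pics/w5.pkl","rb"))
hsv=cv2.cvtColor(f["image"],cv2.COLOR_RGB2HSV)
def rest(f,us,vs):
    hsv=cv2.cvtColor(f["image"],cv2.COLOR_RGB2HSV); m=np.zeros(hsv.shape[:2],bool)
    m[vs[0]:vs[1],us[0]:us[1]]=((hsv[...,1]>90)&(hsv[...,0]<25))[vs[0]:vs[1],us[0]:us[1]]
    return m
m=rest(f,(250,410),(195,222)); us=[u for u in range(640) if m[:,u].any()]
P=cast(f,[(u,np.nonzero(m[:,u])[0][0]-.5) for u in us],.010); print("w5 far edge y range",P[:,1].min(),P[:,1].max()); q=P[5:-5]; b,a=np.polyfit(q[:,1],q[:,0],1); print("x=",a,b,np.degrees(-np.arctan(b)))
c=lambda d:[.5505+.0011+.0176*.0145-.0003-d,.0145+.0176*d,.056]
robot.move_straight(c(.06)[:2]+[.15],vel=.2); robot.move_straight(c(.06),vel=.12)
print(robot.move_straight(c(0),vel=.04,contact_N=40)); s=robot.sense(); print(s["tcp_pos"],s["tcp_rot"][2]-np.pi/2,s["wrist_force"])
f=robot.grab_frame("top"); pickle.dump(f,open("pics/top3.pkl","wb"));save(f,"top3")
m=rest(f,(210,380),(255,292)); print(blobs(f,m,.010,100))
print(s["t"])
E
```

```text
w5 far edge y range -0.11117024657950647 0.08642076375785063
x= 0.45324885960698075 -0.02756143948907836 1.578754483002324
False
[0.54644001 0.01451193 0.05478483] -0.01737465748662914 [-10.12438882   0.79720999   1.61667347]
[(0.4287, -0.0208, 57.2, 184.0, 1.6, 1230, [300, 272])]
48.9333
```

```bash
python3 -c "
import cv2
i=cv2.imread('pics/top3.png')[150:350,130:450]; cv2.imwrite('pics/c3.png',cv2.resize(i,None,fx=2.5,fy=2.5))"
```

View pics/c3.png

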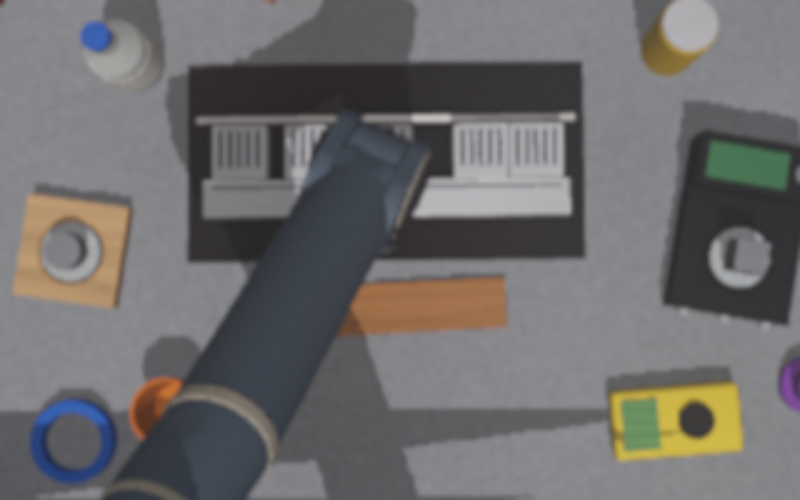

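The crop shows the row forming right at the line (crop rows 122–180), and the rest is uncovered at (425,305). The arm yielded under load and stopped about 4 mm short, so I nudge on by the sensed position, then lay the bar down and look with empty hands.

```bash
cat >> h.py <<'E'
def push(xt,y=.0145,z=.056):
    """creep the command forward until the sensed TCP x reaches xt (arm yields under load)"""
    c=robot.sense()["tcp_pos"][0]
    for k in range(14):
        s=robot.sense(); e=xt-s["tcp_pos"][0]
        if e<.0003: break
        c=max(c,s["tcp_pos"][0])+min(.0025,max(.0006,.7*e))
        robot.move_straight([c,y,z],vel=.03); robot.sleep(.15)
    s=robot.sense(); print("push",k,c,s["tcp_pos"],s["wrist_force"].round(1),s["tcp_rot"][2]-np.pi/2)
def lay(x=.427,y=-.0125,deg=1.6):
    p=robot.sense()["tcp_pos"]
    robot.move_straight([p[0]-.02,p[1],.058],vel=.08)
    robot.move_straight([p[0]-.03,p[1],.09],vel=.15)
    robot.move_straight([x,y,.075],vel=.15,attitude=yaw(deg))
    print("lay",robot.move_straight([x,y,.050],vel=.03,contact_N=6),robot.sense()["tcp_pos"])
    robot.grip(1.0); robot.move_straight([x,y,.17],vel=.2)
E
python3 - <<'E'
from h import *; import pickle
push(.5500); lay()
f=look("w7",(.555,.015,.36)); print(robot.sense()["t"],-f["R"].T@f["t"])
print("line near",edge(f,(.003,.62,.639,-.19,.22),rise)," far",edge(f,(.003,.632,.655,-.19,.22),fall))
print(*modules(f),sep="\n")
E
```

```text
push 3 0.5516623533849009 [0.55060397 0.01467721 0.05554301] [-3.9  0.  -6.9] -0.017262242591629562
lay True [ 0.42683697 -0.01240667  0.05185203]
55.5333 [0.6279522  0.01324252 0.49185418]
line near (np.float64(0.630059600226153), np.float64(0.018602329523097674), 51, np.float64(0.0007652949695719992))  far (np.float64(0.6377147790130177), np.float64(0.01737319142694756), 60, np.float64(0.00013428711537030784))
(0.603, 0.1723, 61.3, 63.8, -0.9, 2142, [197, 162])
(0.6015, 0.0926, 61.3, 62.0, -1.2, 2092, [256, 163])
(0.6, 0.0145, 61.1, 60.2, -1.1, 2042, [315, 164])
(0.5976, -0.1191, 61.4, 122.6, -0.9, 4141, [415, 166])
```

View pics/w7.png

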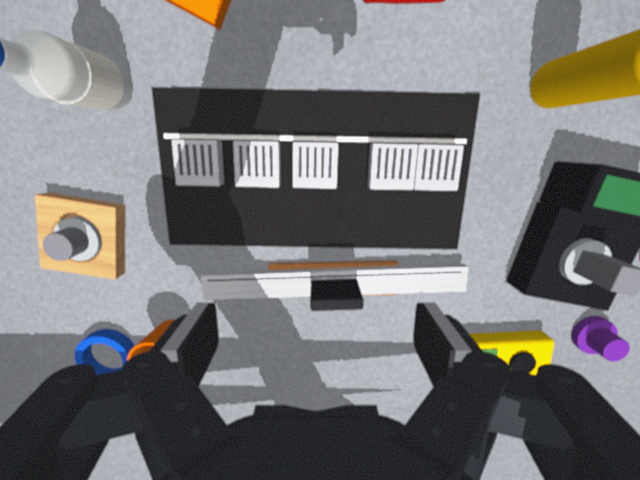

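```bash
python3 - <<'E'
from h import *; import pickle
f=pickle.load(open("pics/w7.pkl","rb"))
i=f["image"]; cv2.imwrite("pics/c7.png",cv2.resize(i[125:200,160:475,::-1],None,fx=2.5,fy=6,interpolation=cv2.INTER_NEAREST))
g=i.mean(2).astype(int)
for u in(185,225,245,270,286,305,330,353,380,405,430,455): print(u,g[128:150,u].tolist())
E
```

```text
185 [36, 31, 39, 36, 44, 101, 156, 180, 188, 177, 141, 121, 142, 154, 159, 150, 123, 105, 94, 99, 108, 105]
225 [44, 43, 37, 35, 40, 59, 115, 161, 184, 187, 179, 136, 77, 39, 37, 37, 40, 33, 41, 33, 42, 37]
245 [40, 42, 37, 41, 33, 51, 104, 156, 183, 189, 180, 142, 114, 132, 158, 163, 160, 156, 152, 150, 153, 153]
270 [54, 54, 47, 40, 36, 41, 79, 142, 177, 196, 192, 165, 139, 179, 230, 238, 233, 209, 156, 133, 123, 126]
286 [52, 48, 57, 52, 50, 50, 101, 197, 248, 249, 248, 251, 234, 134, 59, 48, 52, 52, 50, 52, 49, 54]
305 [51, 57, 48, 45, 30, 32, 43, 102, 161, 193, 201, 190, 156, 133, 191, 229, 238, 237, 233, 230, 230, 235]
330 [53, 50, 48, 50, 41, 35, 37, 76, 129, 172, 197, 200, 184, 152, 168, 222, 237, 238, 229, 193, 136, 113]
353 [50, 54, 50, 47, 53, 50, 44, 80, 174, 247, 250, 248, 251, 234, 143, 72, 47, 50, 53, 50, 49, 53]
380 [54, 56, 45, 45, 46, 33, 33, 39, 76, 135, 173, 188, 188, 158, 134, 167, 224, 238, 232, 211, 158, 125]
405 [50, 56, 48, 51, 42, 39, 43, 35, 53, 98, 154, 181, 188, 178, 137, 125, 191, 231, 238, 235, 233, 232]
430 [53, 52, 56, 49, 43, 44, 38, 39, 34, 78, 133, 171, 185, 182, 157, 132, 170, 223, 236, 236, 229, 230]
455 [55, 47, 50, 55, 48, 55, 47, 51, 45, 70, 151, 234, 248, 248, 235, 175, 139, 189, 230, 235, 229, 194]
```

View pics/c7.png

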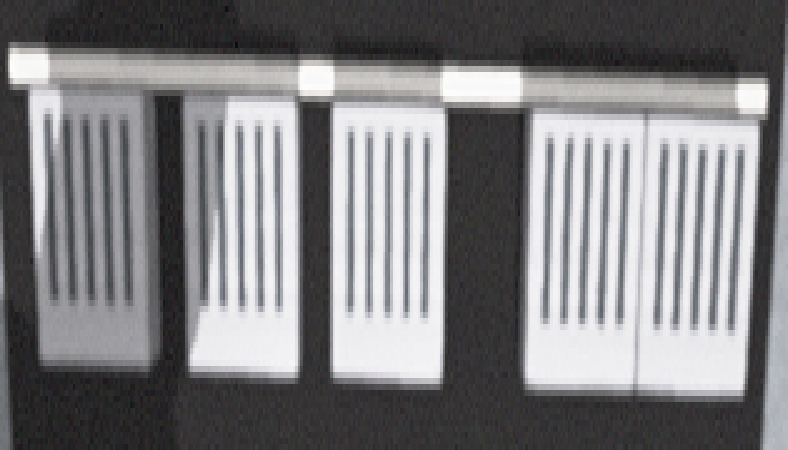

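The zoom shows all five modules square and in one row, with a uniform dark sliver of about 1.2 mm to the line. One more cycle pushes on by about 1 mm.

```bash
python3 - <<'E'
from h import *; import pickle
p=[.4268,-.0124]
robot.goto(p+[.17],yaw(1.6)); robot.move_straight(p+[.052],vel=.1)
robot.grip(0,110); s=robot.sense(); print(s["opening"],s["tcp_pos"])
robot.move_straight(p+[.062],vel=.05)
robot.move_straight([.47,.0145,.075],vel=.15,attitude=yaw(-1.01)); robot.move_straight([.50,.0145,.056],vel=.1)
robot.move_straight([.543,.0145,.056],vel=.1)
push(.5514); lay()
f=look("w8",(.555,.015,.36)); print(robot.sense()["t"])
print("line far",edge(f,(.003,.632,.655,-.19,.22),fall))
print(*modules(f),sep="\n")
g=f["image"].mean(2).astype(int)
for u in(185,245,270,305,330,380,405,430,455): print(u,g[130:147,u].tolist())
i=f["image"][:,:,::-1]; cv2.imwrite("pics/c8.png",np.vstack([cv2.resize(i[125:200,160:475],(788,320)),cv2.resize(i[230:330,160:475],(788,250))]))
f=robot.grab_frame("top"); Z=world(f)[...,2]; u,v=np.meshgrid(range(640),range(480))
B=(u>205)&(u<385)&(v>253)&(v<295)
print("top bar",blobs(f,B&(Z>.017)&(Z<.04),.025,300),"\nwood",blobs(f,B&(cv2.cvtColor(f["image"],cv2.COLOR_RGB2HSV)[...,1]>90),.01,10))
E
```

```text
0.1978704832223779 [ 0.42686571 -0.01235826  0.05229496]
push 9 0.5538657164463218 [0.55118682 0.01451753 0.0555048 ] [-7.4  0.7  1.1] -0.017682324537819483
lay True [ 0.42679306 -0.01247138  0.05230483]
69.7417
line far (np.float64(0.6377292327959936), np.float64(0.017436964912527993), 60, np.float64(0.00011705581813681692))
(0.603, 0.1723, 61.3, 63.9, -0.8, 2143, [197, 162])
(0.6016, 0.0926, 61.3, 62.1, -1.0, 2097, [256, 163])
(0.6001, 0.0145, 61.3, 60.2, -1.1, 2050, [315, 164])
(0.5979, -0.1192, 61.1, 122.6, -0.9, 4134, [415, 166])
185 [37, 33, 46, 105, 155, 181, 188, 176, 143, 132, 156, 165, 158, 146, 124, 103, 101]
245 [39, 40, 31, 51, 100, 157, 184, 189, 178, 143, 120, 142, 157, 161, 160, 155, 153]
270 [44, 36, 27, 41, 81, 136, 183, 195, 191, 165, 140, 185, 231, 239, 232, 205, 154]
305 [48, 45, 47, 35, 46, 101, 163, 191, 200, 187, 152, 140, 191, 233, 239, 237, 235]
330 [51, 47, 44, 34, 30, 70, 121, 173, 199, 199, 184, 158, 183, 227, 232, 220, 194]
380 [44, 42, 43, 37, 35, 40, 80, 138, 173, 187, 185, 162, 140, 182, 229, 237, 233]
405 [55, 48, 42, 34, 32, 32, 50, 102, 153, 180, 186, 174, 141, 146, 204, 233, 237]
430 [55, 52, 50, 41, 37, 34, 36, 83, 129, 169, 188, 184, 156, 139, 182, 228, 236]
455 [59, 56, 53, 53, 50, 49, 46, 74, 158, 234, 249, 249, 234, 181, 161, 207, 232]
top bar [(0.4311, -0.0751, 42.8, 278.7, 1.9, 1244, [323, 270])] 
wood [(0.4521, 0.0047, 5.5, 90.6, -1.6, 37, [289, 263]), (0.4037, -0.0215, 7.3, 178.6, 1.6, 102, [300, 281])]
```

View pics/c8.png

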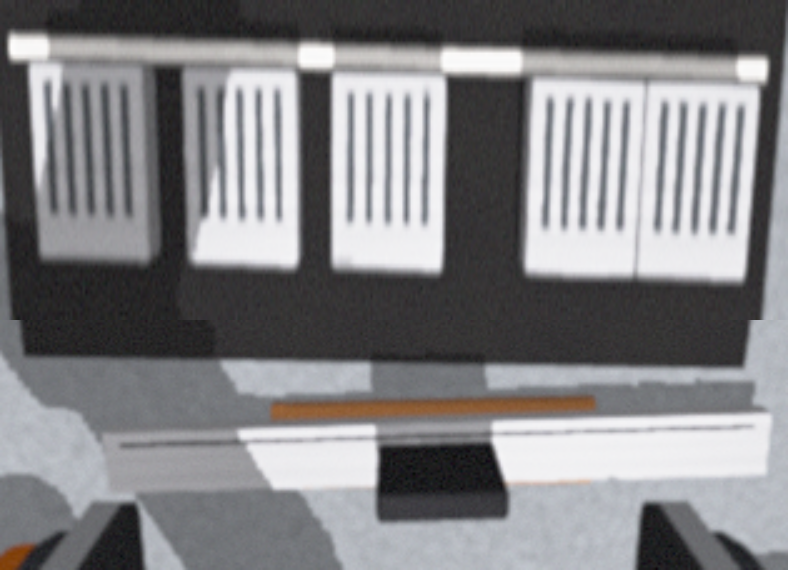

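The picture shows the row square and within about 1 mm of the line, and the bar lies parallel on the middle of its rest. I'm handing in.

```bash
python3 - <<'E'
from h import *
print(robot.sense()["t"],robot.close_job())
E
```

```text
the job is handed in; nothing more can be done
69.7917 None
```

The job is handed in at 69.8 s. The adapters are swapped and seated. All five modules stand square in one row, about 1 mm short of the white line, with the two rightmost touching side by side. The straightedge lies back along the middle of its rest.

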